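# Weigh the fuller of two look-alike bottles on the bench balance

### The job

The two white bottles on the left look alike, but one holds more and is heavier: find out which, and stand that one upright on the pan of the balance. Slide the poise along the beam until the beam hangs level with its pointer at the index line, and leave the lighter bottle standing on the bench and the things around undisturbed.

Things in the scene. Friction and masses are not known exactly. Their poses are not given: they have to be found in the camera images.
- bottle_1: one of two round white opaque bottles that look exactly alike, standing on the bench left of the balance: body 60 mm across up to z = 122 mm, neck 42 mm, white cap 50.6 mm across from z = 140 to 162 mm (top). Origin at the centre of its underside, z up. Loose; 0.25 to 0.66 kg, the two differ by over 0.07 kg and which is the heavier cannot be seen
- bottle_2: one of two round white opaque bottles that look exactly alike, standing on the bench left of the balance: body 60 mm across up to z = 122 mm, neck 42 mm, white cap 50.6 mm across from z = 140 to 162 mm (top). Origin at the centre of its underside, z up. Loose; 0.25 to 0.66 kg, the two differ by over 0.07 kg and which is the heavier cannot be seen
- balance: grey mechanical laboratory balance, fixed. Origin on the bench under it; y along the beam towards the pan (to the left), x away from the robot. Base y = -250 to 240 mm, 124 mm wide and 56 mm high under the pan, else 116 mm wide, 38 mm high. Round pan at y = 175 mm. Near the beam's far end a yoke (y = -185 mm, 149 mm high) and index plate (y = -237 mm, 148 mm high)
- pan_top (a point): centre of the upper face of the round steel pan, 126 mm above the bench when the beam is level, z up. Pan 132 mm across, flat, 6 mm thick; it is guided so that it stays level and only sinks or rises up to 3.5 mm, and it does not matter where on it a load stands
- beam (a joint): tilt of the beam in rad: 0 = level (pointer at the index line), positive = the poise end hangs low (poise too far out), negative = the poise end stands high (load too heavy for the poise). Stops at -0.07 and 0.07; near level it tilts 0.0075 rad for each mm that the poise is off its right place. Damped, settles in about 1.5 s
- poise (a joint): how far the poise stands from the zero of the scale, in m: 0 = nearest the pan, grows away from the pan (to the right), at most 0.18. The beam balances when this equals 0.25 m for each kg on the pan (empty pan: 0). It slides stiffly, about 2.5 N, and stays where it is left. Scale lines on the beam are 10 mm (40 g) apart
- poise_grip (a point): centre of the grip fin of the poise, 142 mm above the bench when level; axes as the beam's (y along it towards the pan, z up). The poise is a dark steel saddle on the beam, 40 mm along the beam, 30 mm wide, with an upright ribbed fin on top, 13 mm thick across the beam and 36 mm along it; the fin's top is 16 mm above this point, the saddle's top 19 mm below it
- pointer (a point): end of the black line on the white flag at the free end of the beam, 345 mm from the knife edge on which the beam turns. The beam is a metal bar 7 mm thick, 18 mm high, its middle 100 mm above the bench; it turns on a knife edge at y = 125 mm of the balance, 50 mm from the pan's middle
- index_line (a point): end of the long index line on the white index plate, fixed to the balance just beyond the pointer; the beam is level when the pointer stands at its height
- brown_vial: small brown-glass bottle with black cap, 38 mm across, 99 mm tall; origin at the centre of its underside, z up. A bystander, loose, behind the balance
- beaker: small empty clear beaker, 48 mm across, 58 mm tall; origin at the centre of its underside, z up. A bystander, loose, in front of the balance
- petri_dish: closed flat petri dish, 72 mm across, 15 mm high; origin at the centre of its underside, z up. A bystander, loose, in front of the balance
- weighing_spatula: slim weighing spatula, 169 mm long (along its y), 11 mm wide, 8 mm high, lying flat; origin at the centre of its underside. A bystander, loose, in front of the balance
Not all that is in view belongs to the job. Leave any pink or yellow look-alike of the bottle_1 alone.

How it is judged (in metres and radians):
At the end, for the whole second after the job is handed in: One bottle stands upright and still on the pan (its middle within 50 mm of the pan's middle), the other upright and still on the bench; the beam is at rest and level within 0.02 rad (7 mm at the pointer), with the poise more than 106 mm out, which only the heavier bottle can balance (((horizontal distance between bottle_1 and pan_top below 0.05 m and z of bottle_1 in the frame of pan_top between -0.006 and 0.006 m and angle between each of bottle_1, bottle_2's own z axis and vertical below 0.06 rad and linear speed of each of bottle_1, bottle_2 below 0.02 m/s and height (world z) of bottle_2 between -0.006 and 0.006 m) or (horizontal distance between bottle_2 and pan_top below 0.05 m and z of bottle_2 in the frame of pan_top between -0.006 and 0.006 m and angle between each of bottle_2, bottle_1's own z axis and vertical below 0.06 rad and linear speed of each of bottle_2, bottle_1 below 0.02 m/s and height (world z) of bottle_1 between -0.006 and 0.006 m)) and value of joint poise above 0.106 m and value of joint beam between -0.02 and 0.02 rad and velocity of joint beam between -0.03 and 0.03 rad/s); the robot touches nothing.
It fails at once if a bottle is tipped over (angle between any of bottle_1, bottle_2's own z axis and vertical above 0.7 rad).
It fails at once if the brown vial, the beaker, the petri dish or the spatula is shoved aside by more than 40 mm or knocked over (distance of any of brown_vial, beaker, petri_dish, weighing_spatula from where it was at the start of the episode above 0.04 m or angle between any of brown_vial, beaker's own z axis and vertical above 0.6 rad).
It also fails if it takes over 72 s, if anything falls off the work surface, if the arm or the gripper's body presses on something with over 40 N, if the wrist force passes 120 N, or if a joint passes its speed limit or range.

### The arm

A 6-joint arm with a two-finger parallel gripper is mounted at the origin on a cart in front of the work surface, level with it; the furniture and walls round the work are solid. World frame = base frame: x ahead of the robot, y to its left, z up, the work surface at z = 0. Lengths are in mm, angles in rad, forces in N, time in s.
With the tool pointing down it reaches from about 350 to 875 mm from the base axis. Payload 4.2 kg.
Tool frame: the origin (TCP) lies at the very end of the fingers, on their centre line; the grasp point (between the pads) lies 19 mm behind it; z points along the fingers, y is the line along which they close (so a half turn about z gives the same grasp; the last joint's range is limited). The gripper opens to 85 mm and grips with 20 to 120 N. Pads are 22 mm wide; open, the fingers measure 114 mm over their backs; the gripper's body (76 mm by 85 mm) begins 54 mm behind the grasp point. The pads swing forward as they close: fully open they stand 13 mm farther back than shut.
Start: joints at [-0.995, 0.385, 0.008, 0, -1.194, -0.259], TCP at [194.72, -593.871, 202.012] pointing down, gripper open.
Joint ranges: [-3.14, 3.14], [-1.21, 2.06], [-1.07, 1.41], [-3.16, 2.05], [-2.99, -0.16], [-3.1, 3.1]. Speed limits (rad/s): [2.79, 2.79, 3.14, 3.14, 3.14, 3.14].

### API

Orientations are given as a unit quaternion [x, y, z, w].
In Python, from bench import arm, optics gives the robot as it stands. The module is installed in compiled form; this text tells all that it offers.
- The arm moves only by the tool step_arm, never from a script. Its argument "motion" is a list of rows, each an object with "dr": the turn, a rotation vector about the tool's x, y, z in units of 8 degrees (1.0 is 8 degrees), a list of three; "slide": the shift along the tool's x, y, z in mm, a list of three; "jaw": the finger opening in mm, from 0 to 85.4. A call has exactly 8 rows; each row is the pose to reach, as a shift and turn from the pose commanded when the call began, along the tool's axes at that moment; what a row does not reach only later rows make up. A row lasts 1/8 s, in which the tool goes at most 62.5 mm and 10.7 degrees, less where a joint would pass 70% of its speed; a pose out of reach is approached as far as the arm can. A call with a gripper value outside its range is refused whole. The fingers move at their own pace and stop on an object; the grip force is fixed at half the most. Time passes only in rows, so rows that repeat a pose let the fingers close, or fill a call up. It gives the time, the measured TCP pose, the force, the opening and the grip force at its end, in the units of the state.
- arm.read_state(): the state, without advancing time (a new reading comes with each control period).
- optics.get_image(name): name is "side" or "top"; returns the picture (384x512x3 uint8, blue, green, red); there is no depth.
- optics.camera_info(name): a dict with "camera_matrix" (3x3 intrinsics, pixels), "k1" (the pictures are not rectified: a ray, as slopes to the right and down, at radius r is drawn at 1 + k1 r^2 times it, then the intrinsics apply), "view" (4x4, takes a point from world to camera coordinates). Camera axes: x right, y up, looking along -z (the intrinsics and any distortion apply to the point x, -y, -z); pixel columns grow to the right and rows downward; lengths in mm; the calibration is good to about 2 mm. A picture is of the moment at which its call begins. camera_info takes no time and is no camera call.
- arm.job_done(): hands the job in; it is judged then, once.
The state is a dict: "clock": time; "joints": joint angles; "joint_vel": joint speeds; "joint_efforts": joint torques, N m; "position": TCP position; "ee_rot": TCP orientation; "contact_force": force on the tool from outside, world axes, zero at the start; "wrist_torque": the same for the moment, N m; "gripper_width": finger opening in mm; "grasp_force": force on a finger pad.
Only numpy, scipy, OpenCV 4.12 (cv2) and the standard library are available. Lean on these libraries where they do the work, as an engineer would, in place of code of your own. Each camera call takes 0.05 s, during which the arm holds its last target. There are 200 camera calls.

## Working session

There is one attempt and no reset: what is moved stays moved. The work goes in short steps, Python scripts to look and compute and a tool call to move; the robot and the scene stay as the last step left them, time stands still between calls to the robot, and variables do not carry over. Pictures are saved under pics/ and viewed, at most 10 in all, crops included, and the job is handed in when it is done.

Besides the shell and the picture viewer there is one more tool, called after ">>>" as name([rows], argument=value, ...), one row to a line, values as JSON. step_arm: Moves the arm, as the interface text tells. Its arguments: {"type":"object","properties":{"motion":{"type":"array","items":{"type":"object","properties":{"dr":{"type":"array","items":{"type":"number"}},"slide":{"type":"array","items":{"type":"number"}},"jaw":{"type":"number"}}}}},"required":["motion"]}

```bash
mkdir -p pics
cat > h.py <<'E'
import numpy as np, cv2
from scipy.spatial.transform import Rotation as R
from bench import arm, optics
def ray(name,u,v):
    c=optics.camera_info(name);K=np.array(c["camera_matrix"]);V=np.array(c["view"]);k=c["k1"]
    d=np.array([(u-K[0,2])/K[0,0],(v-K[1,2])/K[1,1]]);s=d.copy()
    for _ in range(20): s=d/(1+k*(s@s))
    w=V[:3,:3].T@np.array([s[0],-s[1],-1]);o=-V[:3,:3].T@V[:3,3]
    return o,w
def atz(name,u,v,z):
    o,w=ray(name,u,v);return o+w*(z-o[2])/w[2]
def proj(name,p):
    c=optics.camera_info(name);K=np.array(c["camera_matrix"]);V=np.array(c["view"])
    q=V[:3,:3]@np.array(p,float)+V[:3,3];s=np.array([q[0],-q[1]])/-q[2]
    s=s*(1+c["k1"]*(s@s));return K[:2,:2]@s+K[:2,2]
def togo(p,st=None):
    st=st or arm.read_state();r=R.from_quat(st["ee_rot"]);return r.inv().apply(np.array(p)-st["position"])
E
python3 - <<'E'
from h import *
for n in("side","top"):
    cv2.imwrite(f"pics/{n}0.png",optics.get_image(n));c=optics.camera_info(n)
    o,w=ray(n,256,192);print(n,o.round(),(w).round(2),c["k1"],np.array(c["camera_matrix"])[0,0])
s=arm.read_state();print({k:np.round(v,3) for k,v in s.items()});print(R.from_quat(s["ee_rot"]).as_matrix().round(3))
E
```

```text
side [  432. -1282.   751.] [ 0.06  0.88 -0.47] 0.014958228983678261 432.06776485853726
top [ 341.  -97. 1374.] [ 0.17  0.07 -0.98] -0.06044285609595909 439.6216965479212
{'clock': np.float64(0.1), 'joints': array([-0.995,  0.385,  0.007, -0.   , -1.194, -0.259]), 'joint_vel': array([ 0.   , -0.003,  0.003,  0.002, -0.001, -0.   ]), 'joint_efforts': array([-0.0000e+00, -3.9332e+01,  1.8893e+01,  4.1980e+00, -3.0000e-03,
        0.0000e+00]), 'position': array([ 194.563, -593.348,  201.043]), 'ee_rot': array([-0.158,  0.987,  0.001, -0.   ]), 'contact_force': array([ 0.944, -0.258,  0.422]), 'wrist_torque': array([-0.034,  0.004,  0.01 ]), 'grasp_force': np.float64(0.0), 'gripper_width': np.float64(85.511)}
[[-0.95  -0.311 -0.001]
 [-0.311  0.95   0.002]
 [ 0.     0.002 -1.   ]]
```

View pics/top0.png

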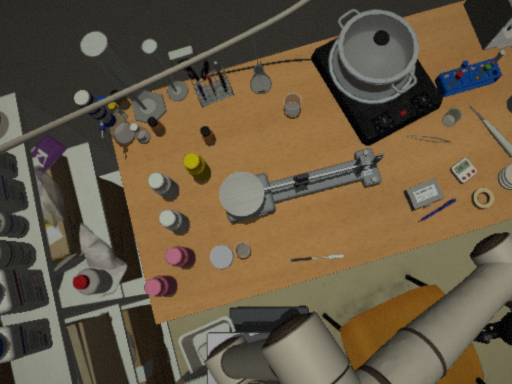

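View pics/side0.png

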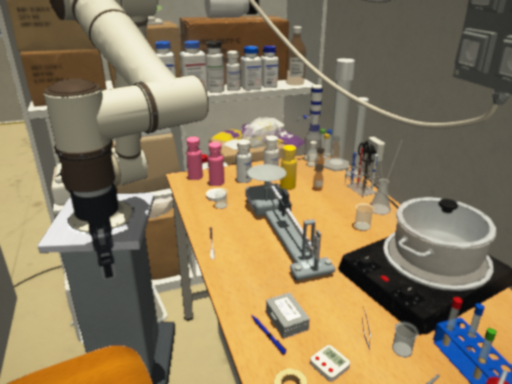

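The top view shows white bottles at about (160,183) and (172,219), the pan at (242,195), the poise near (302,181) and the index end near (370,165). I'll enlarge this part.

Run:
```python
from h import *
im=cv2.imread("pics/top0.png")[120:280,130:390]
cv2.imwrite("pics/top0c.png",cv2.resize(im,None,fx=3,fy=3,interpolation=cv2.INTER_CUBIC))
for u,v in[(157,180),(168,217)]: print(atz("top",u,v,162).round())
print("pan",atz("top",242,195,122).round(),"idx",atz("top",376,157,148).round(), "poise",atz("top",302,181,158).round())
```

```text
[597. 273. 162.]
[490. 239. 162.]
pan [553.  33. 122.] idx [ 647. -353.  148.] poise [ 582. -141.  158.]
```

View pics/top0c.png

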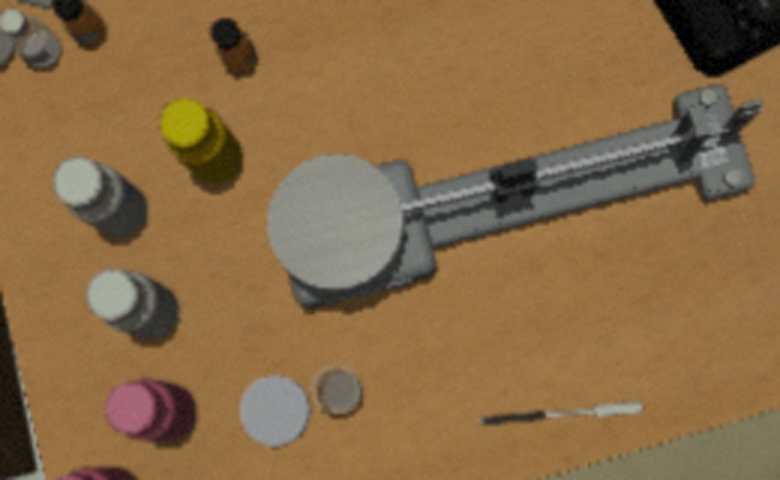

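Run:
```python
from h import *
f=lambda a,b:(130+(a-1)/3,120+(b-1)/3)
for n,a,b,z in[("A",80,183,162),("B",112,296,162),("yel",185,122,162),("pink",135,409,162),("pan",337,222,129.5),("fin",514,172,158),("yoke",695,135,149),("vial",228,32,99)]:
    print(n,atz("top",*f(a,b),z).round(1))
print("A at 200-high togo",togo([595,273,230]).round())
# check in side view
for p in ([595,273,162],[487,240,162],[553,33,129],[582,-141,158]): print(proj("side",p).round())
```

```text
A [595.4 274.7 162. ]
B [486.1 241.8 162. ]
yel [651.7 173.5 162. ]
pink [380.3 218.5 162. ]
pan [556.   31.9 129.5]
fin [ 593.8 -138.3  158. ]
yoke [ 626.1 -310.5  149. ]
vial [760.4 144.2  99. ]
A at 200-high togo [-650.  699.  -28.]
[271. 137.]
[243. 141.]
[265. 172.]
[280. 188.]
```

>>> step_arm([
  {"dr": [0,0,0],"slide": [0,0,-60],"jaw": 85},
  {"dr": [0,0,0],"slide": [0,0,-120],"jaw": 85},
  {"dr": [0,0,0],"slide": [-20,50,-130],"jaw": 85},
  {"dr": [0,0,0],"slide": [-60,95,-130],"jaw": 85},
  {"dr": [0,0,0],"slide": [-100,140,-130],"jaw": 85},
  {"dr": [0,0,0],"slide": [-140,185,-130],"jaw": 85},
  {"dr": [0,0,0],"slide": [-180,230,-130],"jaw": 85},
  {"dr": [0,0,0],"slide": [-220,275,-130],"jaw": 85},
])

```text
clock: 1.1
position: [318.2, -262.1, 331.7]
ee_rot: [-0.157, 0.988, 0.0, 0.0]
contact_force: [1.1, 0.9, 0.1]
gripper_width: 85.1
grasp_force: 0.0
```

>>> step_arm([
  {"dr": [0,0,0],"slide": [-36,48,0],"jaw": 85},
  {"dr": [0,0,0],"slide": [-72,97,0],"jaw": 85},
  {"dr": [0,0,0],"slide": [-108,146,0],"jaw": 85},
  {"dr": [0,0,0],"slide": [-144,194,0],"jaw": 85},
  {"dr": [0,0,0],"slide": [-180,243,0],"jaw": 85},
  {"dr": [0,0,0],"slide": [-216,292,0],"jaw": 85},
  {"dr": [0,0,0],"slide": [-252,340,30],"jaw": 85},
  {"dr": [0,0,0],"slide": [-285,385,80],"jaw": 85},
])

```text
clock: 2.1
position: [465.8, 181.1, 262.9]
ee_rot: [-0.158, 0.987, 0.001, 0.001]
contact_force: [0.4, -0.4, -0.0]
gripper_width: 84.6
grasp_force: 0.0
```

Run:
```python
from h import *
print(togo([486,241.5,190]).round(1))
cv2.imwrite("pics/t1.png",optics.get_image("top"))
```

```text
[-37.9  51.   73.1]
```

>>> step_arm([
  {"dr": [0,0,0],"slide": [-20,25,30],"jaw": 85},
  {"dr": [0,0,0],"slide": [-32,44,60],"jaw": 85},
  {"dr": [0,0,0],"slide": [-32,44,62],"jaw": 85},
  {"dr": [0,0,0],"slide": [-32,44,62],"jaw": 85},
  {"dr": [0,0,0],"slide": [-32,44,62],"jaw": 85},
  {"dr": [0,0,0],"slide": [-32,44,62],"jaw": 85},
  {"dr": [0,0,0],"slide": [-32,44,62],"jaw": 85},
  {"dr": [0,0,0],"slide": [-32,44,62],"jaw": 85},
])

```text
clock: 3.15
position: [481.8, 230.2, 201.4]
ee_rot: [-0.158, 0.987, 0.0, 0.0]
contact_force: [-0.1, -0.3, -0.7]
gripper_width: 85.1
grasp_force: 0.0
```

Run:
```python
from h import *
s=arm.read_state();print(s["position"],togo([486,241.5,132]).round(1),s["contact_force"])
im=optics.get_image("top")[120:260,110:260];im2=optics.get_image("side")[90:230,190:340]
cv2.imwrite("pics/t2.png",cv2.resize(np.hstack([im,im2]),None,fx=2.6,fy=2.6,interpolation=cv2.INTER_CUBIC))
```

```text
[481.76112423 230.19553574 201.37707432] [-7.5  9.4 69.4] [-0.13647879 -0.28980638 -0.65354314]
```

View pics/t2.png

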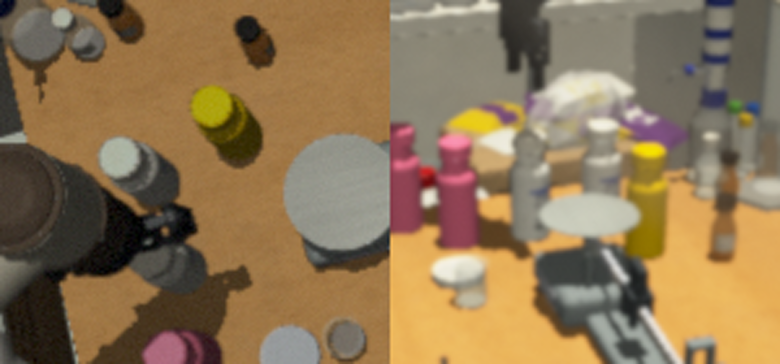

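Run:
```python
from h import *
s=arm.read_state();print(s["clock"],s["position"].round(1) if hasattr(s["position"],'round') else s["position"],togo([486,241.5,132]).round(1),np.round(s["joint_vel"],3),proj("side",s["position"]))
```

```text
3.25 [481.7 230.3 201.2] [-7.5  9.4 69.2] [ 0.001  0.004  0.002 -0.001  0.    -0.001] [241.74154158 132.27681318]
```

>>> step_arm([
  {"dr": [0,0,0],"slide": [-7.5,9.5,0],"jaw": 85},
  {"dr": [0,0,0],"slide": [-7.5,9.5,30],"jaw": 85},
  {"dr": [0,0,0],"slide": [-7.5,9.5,60],"jaw": 85},
  {"dr": [0,0,0],"slide": [-7.5,9.5,73],"jaw": 85},
  {"dr": [0,0,0],"slide": [-7.5,9.5,73],"jaw": 85},
  {"dr": [0,0,0],"slide": [-7.5,9.5,73],"jaw": 45},
  {"dr": [0,0,0],"slide": [-7.5,9.5,73],"jaw": 45},
  {"dr": [0,0,0],"slide": [-7.5,9.5,73],"jaw": 45},
])

```text
clock: 4.25
position: [487.8, 242.5, 131.0]
ee_rot: [-0.158, 0.987, 0.001, 0.003]
contact_force: [-0.2, 0.0, 7.9]
gripper_width: 44.9
grasp_force: 4.3
```

Run:
```python
from h import *
a=optics.get_image("top")[150:250,120:230];b=optics.get_image("side")[90:190,190:300]
cv2.imwrite("pics/t3.png",cv2.resize(np.hstack([a,b]),None,fx=3.6,fy=3.6,interpolation=cv2.INTER_CUBIC))
s=arm.read_state();print(s["position"],s["contact_force"],s["wrist_torque"],s["gripper_width"],s["grasp_force"])
```

```text
[487.75032357 242.50669952 131.02645552] [-0.06803467  0.49636276  6.49087347] [-0.22497392  0.07330159 -0.00668818] 44.886079687467856 3.4642332448856905
```

View pics/t3.png

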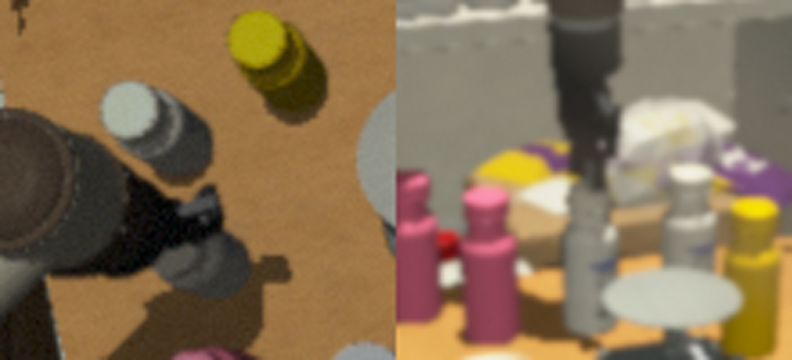

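>>> step_arm([
  {"dr": [0,0,0],"slide": [0,0,0],"jaw": 30},
  {"dr": [0,0,0],"slide": [0,0,0],"jaw": 30},
  {"dr": [0,0,0],"slide": [0,0,0],"jaw": 30},
  {"dr": [0,0,0],"slide": [0,0,0],"jaw": 30},
  {"dr": [0,0,0],"slide": [0,0,0],"jaw": 30},
  {"dr": [0,0,0],"slide": [0,0,0],"jaw": 30},
  {"dr": [0,0,0],"slide": [0,0,0],"jaw": 30},
  {"dr": [0,0,0],"slide": [0,0,0],"jaw": 30},
])

```text
clock: 5.35
position: [489.5, 241.6, 133.6]
ee_rot: [-0.159, 0.987, -0.0, 0.005]
contact_force: [1.8, -4.9, 15.4]
gripper_width: 30.0
grasp_force: 7.9
```

Run:
```python
from h import *
s=arm.read_state();p=np.array(s["position"]);print(p,s["contact_force"],s["gripper_width"])
out=[]
for n,(u0,v0) in (("top",(135,180)),("side",(210,100))):
    im=cv2.resize(optics.get_image(n)[v0:v0+70,u0:u0+65],None,fx=6,fy=6,interpolation=cv2.INTER_CUBIC)
    for q,c in((p,(0,0,255)),(p+[0,0,50],(0,255,255)),([486,241.5,162],(0,255,0)),([486,241.5,0],(255,0,0))):
        a=(proj(n,q)-[u0,v0]+.5)*6;cv2.circle(im,tuple(int(t) for t in a),4,c,-1);print(n,c,a.round())
    out.append(im)
cv2.imwrite("pics/t4.png",np.hstack(out))
```

```text
[489.49339315 241.59402584 133.64007732] [ 1.75792891 -4.85778596 15.35760291] 29.95461309756931
top (0, 0, 255) [212. 233.]
top (0, 255, 255) [183. 220.]
top (0, 255, 0) [196. 233.]
top (255, 0, 0) [279. 268.]
side (0, 0, 255) [207. 292.]
side (0, 255, 255) [206. 217.]
side (0, 255, 0) [201. 250.]
side (255, 0, 0) [204. 482.]
```

View pics/t4.png

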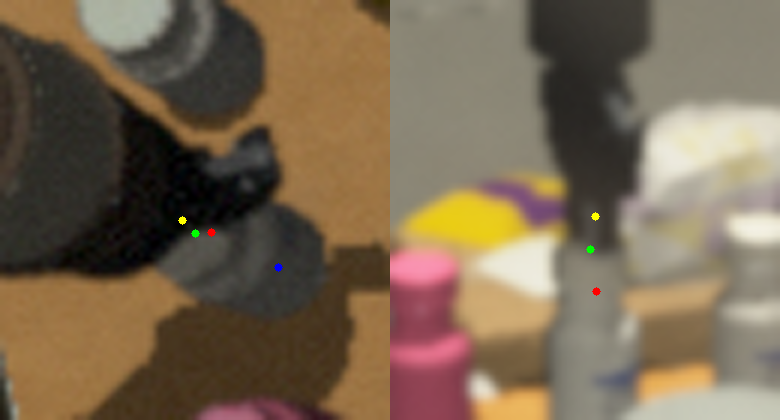

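Run:
```python
from h import *
p=np.array([194.56,-593.35,201.04]);s=arm.read_state()
for n in("side","top"):
    for dz in(0,30,60): print(n,dz,proj(n,p+[0,0,dz]).round(1))
im=cv2.imread("pics/side0.png")[200:300,60:160];cv2.imwrite("pics/t5.png",cv2.resize(im,None,fx=4,fy=4,interpolation=cv2.INTER_CUBIC))
```

```text
side 0 [110.6 280.4]
side 30 [108.3 268.1]
side 60 [105.8 255.3]
top 0 [483.7 320.8]
top 30 [488.9 322.2]
top 60 [494.3 323.6]
```

View pics/t5.png

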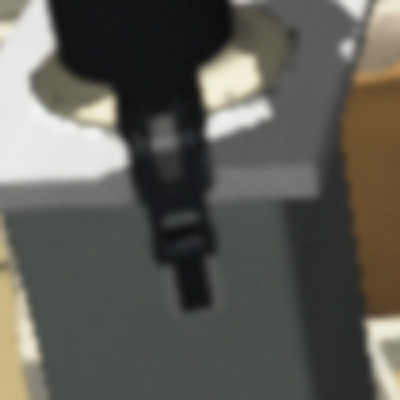

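>>> step_arm([
  {"dr": [0,0,0],"slide": [0,0,-5],"jaw": 30},
  {"dr": [0,0,0],"slide": [0,0,-15],"jaw": 85},
  {"dr": [0,0,0],"slide": [0,0,-40],"jaw": 85},
  {"dr": [0,0,0],"slide": [0,0,-60],"jaw": 85},
  {"dr": [0,0,0],"slide": [0,0,-60],"jaw": 85},
  {"dr": [0,0,0],"slide": [0,0,-60],"jaw": 85},
  {"dr": [0,0,0],"slide": [0,0,-60],"jaw": 85},
  {"dr": [0,0,0],"slide": [0,0,-60],"jaw": 85},
])

```text
clock: 6.45
position: [485.6, 241.4, 187.3]
ee_rot: [-0.158, 0.987, -0.0, -0.001]
contact_force: [0.3, 0.4, 0.2]
gripper_width: 85.0
grasp_force: 0.0
```

>>> step_arm([
  {"dr": [0,0,0],"slide": [0,0,30],"jaw": 85},
  {"dr": [0,0,0],"slide": [0,0,50],"jaw": 85},
  {"dr": [0,0,0],"slide": [0,0,66],"jaw": 85},
  {"dr": [0,0,0],"slide": [0,0,80],"jaw": 85},
  {"dr": [0,0,0],"slide": [0,0,80],"jaw": 85},
  {"dr": [0,0,0],"slide": [0,0,80],"jaw": 85},
  {"dr": [0,0,0],"slide": [0,0,80],"jaw": 85},
  {"dr": [0,0,0],"slide": [0,0,80],"jaw": 85},
])

```text
clock: 7.45
position: [486.1, 241.9, 108.6]
ee_rot: [-0.158, 0.987, 0.0, 0.0]
contact_force: [0.4, -0.6, -0.0]
gripper_width: 84.9
grasp_force: 0.0
```

Run:
```python
from h import *
b=optics.get_image("side")[90:190,190:300];a=optics.get_image("top")[150:250,120:230]
cv2.imwrite("pics/t6.png",cv2.resize(np.hstack([a,b]),None,fx=3.6,fy=3.6,interpolation=cv2.INTER_CUBIC))
s=arm.read_state();print(s["position"],s["contact_force"],s["wrist_torque"])
```

```text
[486.00804019 241.75449537 108.42250322] [-0.07461716  0.59058651 -0.30073968] [-0.00014322 -0.00528538  0.05957661]
```

View pics/t6.png

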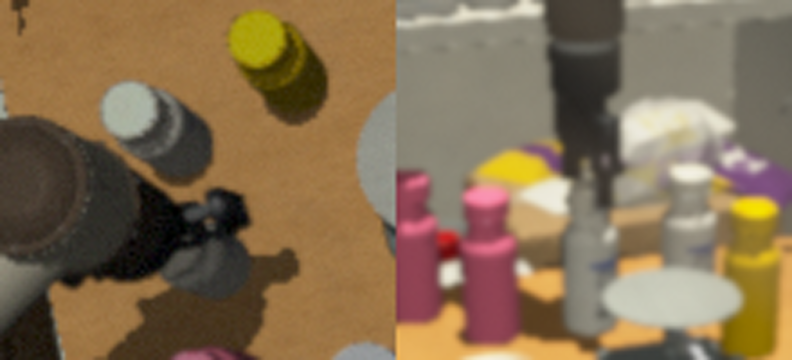

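>>> step_arm([
  {"dr": [0,0,0],"slide": [0,0,4],"jaw": 85},
  {"dr": [0,0,0],"slide": [0,0,4],"jaw": 60},
  {"dr": [0,0,0],"slide": [0,0,4],"jaw": 40},
  {"dr": [0,0,0],"slide": [0,0,4],"jaw": 40},
  {"dr": [0,0,0],"slide": [0,0,4],"jaw": 40},
  {"dr": [0,0,0],"slide": [0,0,4],"jaw": 40},
  {"dr": [0,0,0],"slide": [0,0,4],"jaw": 40},
  {"dr": [0,0,0],"slide": [0,0,4],"jaw": 40},
])

```text
clock: 8.55
position: [486.2, 241.9, 104.4]
ee_rot: [-0.158, 0.987, 0.0, 0.0]
contact_force: [0.2, 0.3, 1.9]
gripper_width: 48.8
grasp_force: 62.9
```

>>> step_arm([
  {"dr": [0,0,0],"slide": [0,0,-10],"jaw": 40},
  {"dr": [0,0,0],"slide": [0,0,-20],"jaw": 40},
  {"dr": [0,0,0],"slide": [0,0,-30],"jaw": 40},
  {"dr": [0,0,0],"slide": [0,0,-30],"jaw": 40},
  {"dr": [0,0,0],"slide": [0,0,-30],"jaw": 40},
  {"dr": [0,0,0],"slide": [0,0,-30],"jaw": 40},
  {"dr": [0,0,0],"slide": [0,0,-30],"jaw": 40},
  {"dr": [0,0,0],"slide": [0,0,-30],"jaw": 40},
])

```text
clock: 9.55
position: [485.8, 241.6, 133.9]
ee_rot: [-0.158, 0.987, -0.0, -0.0]
contact_force: [0.6, -0.3, -5.6]
gripper_width: 48.9
grasp_force: 63.0
```

```bash
cat > w.py <<'E'
from h import *
F=[]
for i in range(6):
    s=arm.read_state();F.append(s["contact_force"][2]);im=optics.get_image("side" if i%2 else "top")
    if i>3: cv2.imwrite("pics/w%.2f.png"%s["clock"],im)
print(np.round(F,2),np.mean(F),s["position"],s["gripper_width"],s["joint_efforts"],s["wrist_torque"])
E
python3 w.py
```

```text
[-5.56 -5.12 -5.23 -5.18 -4.39 -5.92] -5.23317292497535 [485.90981392 241.64907634 134.04089698] 49.04693098726678 [-1.25091051e-04 -3.59517682e+01  1.86646950e+01  4.44806367e+00
  1.17524638e-02 -5.82537837e-06] [-0.00302567  0.05649404 -0.01982191]
```

>>> step_arm([
  {"dr": [0,0,0],"slide": [0,0,-50],"jaw": 40},
  {"dr": [0,0,0],"slide": [0,0,-100],"jaw": 40},
  {"dr": [0,0,0],"slide": [0,-20,-135],"jaw": 40},
  {"dr": [0,0,0],"slide": [0,-65,-135],"jaw": 40},
  {"dr": [0,0,0],"slide": [0,-115,-135],"jaw": 40},
  {"dr": [0,0,0],"slide": [0,-165,-135],"jaw": 40},
  {"dr": [0,0,0],"slide": [0,-205,-135],"jaw": 40},
  {"dr": [0,0,0],"slide": [-1,-221,-135],"jaw": 40},
])

```text
clock: 10.85
position: [555.7, 29.9, 268.8]
ee_rot: [-0.156, 0.988, -0.0, -0.0]
contact_force: [1.1, 1.0, -5.3]
gripper_width: 48.7
grasp_force: 65.0
```

>>> step_arm([
  {"dr": [0,0,0],"slide": [0,0,0],"jaw": 40},
  {"dr": [0,0,0],"slide": [0,0,0],"jaw": 40},
  {"dr": [0,0,0],"slide": [0,0,8],"jaw": 40},
  {"dr": [0,0,0],"slide": [0,0,16],"jaw": 40},
  {"dr": [0,0,0],"slide": [0,0,22],"jaw": 40},
  {"dr": [0,0,0],"slide": [0,0,22],"jaw": 40},
  {"dr": [0,0,0],"slide": [0,0,22],"jaw": 40},
  {"dr": [0,0,0],"slide": [0,0,22],"jaw": 40},
])

```text
clock: 11.85
position: [555.9, 32.0, 247.4]
ee_rot: [-0.158, 0.987, 0.0, 0.0]
contact_force: [0.3, -0.0, -5.4]
gripper_width: 48.8
grasp_force: 65.1
```

```bash
python3 w.py
```

```text
[-5.43 -4.64 -5.52 -5.35 -4.17 -4.74] -4.9764645784700186 [555.70650124  31.9439318  247.16750107] 48.859239494800505 [ 1.65876379e-03 -3.50006819e+01  2.14394510e+01  5.10289192e+00
  1.47951784e-02 -2.02980681e-05] [ 0.00343129 -0.01288345 -0.04589898]
```

>>> step_arm([
  {"dr": [0,0,0],"slide": [0,0,6],"jaw": 40},
  {"dr": [0,0,0],"slide": [0,0,12],"jaw": 40},
  {"dr": [0,0,0],"slide": [0,0,15],"jaw": 40},
  {"dr": [0,0,0],"slide": [0,0,17],"jaw": 40},
  {"dr": [0,0,0],"slide": [0,0,19],"jaw": 40},
  {"dr": [0,0,0],"slide": [0,0,20],"jaw": 40},
  {"dr": [0,0,0],"slide": [0,0,20],"jaw": 40},
  {"dr": [0,0,0],"slide": [0,0,20],"jaw": 40},
])

```text
clock: 13.15
position: [555.7, 32.0, 227.1]
ee_rot: [-0.158, 0.987, 0.0, 0.0]
contact_force: [-1.0, 0.2, -2.5]
gripper_width: 49.1
grasp_force: 65.3
```

>>> step_arm([
  {"dr": [0,0,0],"slide": [0,0,0.7],"jaw": 40},
  {"dr": [0,0,0],"slide": [0,0,1],"jaw": 40},
  {"dr": [0,0,0],"slide": [0,0,1],"jaw": 40},
  {"dr": [0,0,0],"slide": [0,0,1],"jaw": 60},
  {"dr": [0,0,0],"slide": [0,0,1],"jaw": 85},
  {"dr": [0,0,0],"slide": [0,0,1],"jaw": 85},
  {"dr": [0,0,0],"slide": [0,0,1],"jaw": 85},
  {"dr": [0,0,0],"slide": [0,0,1],"jaw": 85},
])

```text
clock: 14.15
position: [555.7, 32.0, 226.1]
ee_rot: [-0.158, 0.987, -0.0, 0.0]
contact_force: [-0.0, 0.6, -0.7]
gripper_width: 85.1
grasp_force: 0.0
```

>>> step_arm([
  {"dr": [0,0,0],"slide": [0,0,-20],"jaw": 85},
  {"dr": [0,0,0],"slide": [0,0,-60],"jaw": 85},
  {"dr": [0,0,0],"slide": [0,0,-115],"jaw": 85},
  {"dr": [0,0,0],"slide": [0,-45,-120],"jaw": 85},
  {"dr": [0,0,1.3],"slide": [-5,-100,-120],"jaw": 85},
  {"dr": [0,0,2.6],"slide": [-5,-160,-120],"jaw": 85},
  {"dr": [0,0,3.9],"slide": [-5,-200,-120],"jaw": 85},
  {"dr": [0,0,5.2],"slide": [-5,-200,-120],"jaw": 85},
])

```text
clock: 15.15
position: [623.1, -159.4, 344.6]
ee_rot: [0.208, 0.978, -0.0, -0.001]
contact_force: [0.6, 1.2, 0.1]
gripper_width: 85.0
grasp_force: 0.0
```

Run:
```python
from h import *
a=optics.get_image("top");b=optics.get_image("side");cv2.imwrite("pics/a7.png",a);cv2.imwrite("pics/b7.png",b)
o=np.hstack([cv2.resize(a[130:260,140:400],(390,195),interpolation=cv2.INTER_CUBIC),cv2.resize(b[130:285,230:345],(400,540),interpolation=cv2.INTER_CUBIC)[:195]]) if 0 else None
A=cv2.resize(a[140:240,145:275],(390,300),interpolation=cv2.INTER_CUBIC);A2=cv2.resize(a[140:215,270:400],(390,225),interpolation=cv2.INTER_CUBIC)
B=cv2.resize(b[130:280,230:340],(385,525),interpolation=cv2.INTER_CUBIC)
cv2.imwrite("pics/t7.png",np.hstack([np.vstack([A,A2]),B]))
s=arm.read_state();print(s["position"],s["joints"],R.from_quat(s["ee_rot"]).as_matrix().round(3),s["contact_force"])
```

```text
[ 622.80209611 -157.4603097   345.38189955] [ 3.75675494e-03  3.63892506e-01  3.25648832e-01 -3.34200666e-06
 -1.53359706e+00 -1.98511513e+00] [[-0.917  0.399 -0.001]
 [ 0.399  0.917 -0.   ]
 [ 0.001 -0.    -1.   ]] [ 0.47973515  0.50838256 -0.35646666]
```

View pics/t7.png

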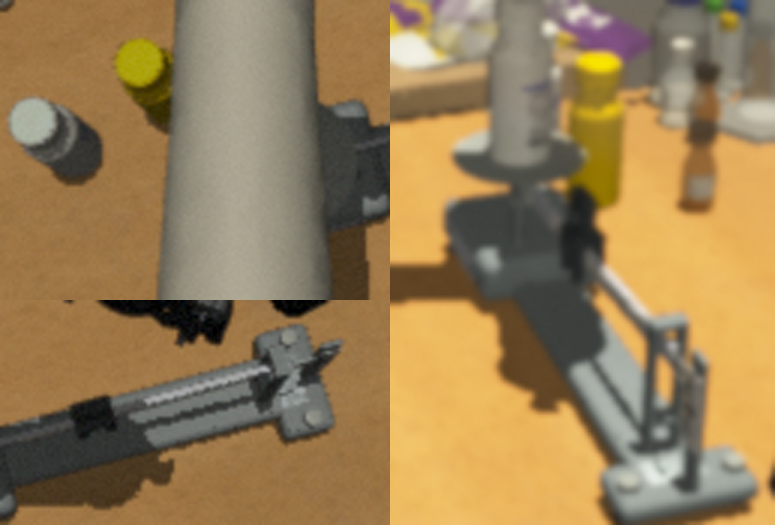

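The side view shows the bottle upright on the pan. The poise fin is at top pixel (301,179), and the arm is clear of the beam end.

```bash
cat >> h.py <<'E'
def fin(im,show=0):
    g=cv2.cvtColor(im,cv2.COLOR_BGR2GRAY)
    return g
E
python3 - <<'E'
from h import *
print("fin now",atz("top",301,178.7,165).round(1),"fin start",atz("top",*(130+513/3,120+170/3),149).round(1))
o=np.array([592.2,-139.2,0]);yb=np.array([-.207,.978,0])
for z in(76,100,124): print("ptr",proj("side",o-220*yb+[0,0,z]).round(1),"idx",proj("side",o-237*yb+[0,0,z]).round(1))
a=cv2.imread("pics/side0.png",0).astype(int);b=cv2.imread("pics/b7.png",0).astype(int)
d=abs(a-b)[200:290,270:350];ys,xs=np.where(d>35);print(xs.min()+270,xs.max()+270,ys.min()+200,ys.max()+200)
np.set_printoptions(linewidth=250)
print(a[222:268,302:322]);print(b[222:268,302:322])
E
```

```text
fin now [ 587.5 -137.9  165. ] fin start [ 596.6 -138.6  149. ]
ptr [309.7 251.6] idx [312.1 255.3]
ptr [310.2 244.1] idx [312.7 247.8]
ptr [310.7 236.5] idx [313.2 240. ]
270 313 200 250
[[174 151 138 150 161 163 162 159 155 148 139 134 139 161 182 188 189 188 189 190]
 [171 139 113 118 132 136 136 134 129 117 105 100 113 148 179 189 190 190 190 190]
 [168 129  92  89 104 117 128 133 127 108  84  80 103 145 179 190 190 190 190 190]
 [164 124  82  76  98 128 154 162 150 118  81  74 101 145 178 189 190 191 191 190]
 [164 120  80  76 106 147 173 178 162 122  80  73 103 145 178 188 190 191 190 190]
 [170 118  77  81 117 156 179 181 163 122  81  75 106 149 178 187 190 190 190 188]
 [178 117  75  82 121 160 181 182 163 120  79  76 109 148 176 186 188 189 189 188]
 [185 122  77  85 123 162 181 182 161 116  76  78 108 143 167 177 183 186 187 188]
 [187 127  78  87 126 165 182 182 160 112  75  79 110 134 145 158 170 181 186 187]
 [182 128  80  91 133 170 184 181 159 111  74  80 108 126 123 130 153 173 182 187]
 [168 121  78  93 137 174 185 182 159 111  75  82 110 121 106 102 129 159 176 184]
[... 6025 characters left out ...]
46 105  78  80  94 110 139 164 172]
 [150 150 151 148 154 170 179 185 192 194 182 152 106  72  70  85 109 139 162 170]
 [185 187 184 173 172 187 199 202 205 203 190 157 107  69  67  83 112 145 164 170]
 [208 214 208 192 183 197 209 211 212 210 194 159 105  68  67  87 124 158 172 172]
 [217 224 222 207 187 189 204 210 215 213 197 158 102  67  68  92 135 170 181 176]
 [213 225 228 220 198 181 192 209 214 208 188 152  99  65  68  95 139 176 186 180]
 [205 223 230 229 218 200 201 212 209 190 162 130  91  64  68  94 137 172 181 177]
 [195 215 228 231 228 220 214 206 180 147 118  96  73  61  69  93 131 162 173 172]
 [182 199 216 226 225 219 210 188 145 103  79  70  62  60  70  93 127 157 168 170]]
```

View pics/b7.png

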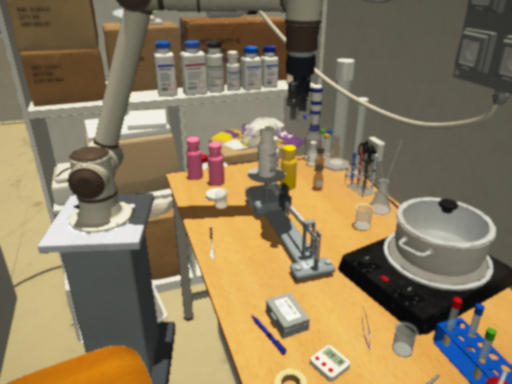

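Bottle stands on the pan (cap near (266,124)). The forearm's underside is at row 12, well above the bottle, so lowering over the poise is safe.

>>> step_arm([
  {"dr": [0,0,1.2],"slide": [15,3,20],"jaw": 85},
  {"dr": [0,0,2.4],"slide": [36,5.5,50],"jaw": 85},
  {"dr": [0,0,3.6],"slide": [36,5.5,80],"jaw": 70},
  {"dr": [0,0,4.8],"slide": [36,5.5,110],"jaw": 50},
  {"dr": [0,0,5.8],"slide": [36,5.5,130],"jaw": 40},
  {"dr": [0,0,6.8],"slide": [36,5.5,150],"jaw": 40},
  {"dr": [0,0,6.8],"slide": [36,5.5,170],"jaw": 40},
  {"dr": [0,0,6.8],"slide": [36,5.5,170],"jaw": 40},
])

```text
clock: 16.25
position: [590.8, -136.5, 174.8]
ee_rot: [0.627, 0.779, -0.001, -0.001]
contact_force: [0.5, -0.3, -0.1]
gripper_width: 40.1
grasp_force: 0.0
```

Run:
```python
from h import *
s=arm.read_state();print(np.round(s["position"],1),np.round(s["joints"],2),R.from_quat(s["ee_rot"]).as_matrix().round(3),s["contact_force"],togo([592,-138,115]).round(1))
a=optics.get_image("top");cv2.imwrite("pics/a8.png",a)
g=cv2.cvtColor(cv2.imread("pics/a7.png"),cv2.COLOR_BGR2GRAY)[168:192,286:318];np.set_printoptions(linewidth=250);print(g)
```

```text
[ 590.8 -136.5  174.8] [ 0.04  0.37 -0.08 -0.   -1.12 -2.97] [[-0.214  0.977 -0.003]
 [ 0.977  0.214  0.   ]
 [ 0.001 -0.003 -1.   ]] [ 0.45524647 -0.27080953 -0.10873609] [-1.8  1.  59.7]
[[123 126 123 121 125 125 127 127 127 126 127 130 124 129 128 130 131 129 127 131 129 128 127 129 128 129 131 130 129 128 127 118]
 [122 122 125 125 129 130 127 131 129 127 124 126 125 127 130 129 129 129 127 127 131 128 129 130 129 128 129 126 122 119 118  98]
 [129 127 124 128 128 127 129 128 131 130 127 126 126 126 130 128 128 127 124 124 126 129 130 124 122 124 123 107 102 101 107 102]
 [127 127 128 126 128 127 128 130 128 127 128 125 127 127 127 123 119 115  99  96 113 120 120 111 100  98 102 101 106 107 111 115]
 [126 126 128 126 127 127 129 129 128 127 128 123 120 117 113  83  73  55  43  40  60  97 105 103 103 107 110 113 114 108 112 113]
 [127 130 127 130 129 130 127 129 121 118 115  94  78  60  49  35  35  31  20  33  52  96 109 113 115 112 110 109 104  87  92  95]
 [129 130 127 129 125 126 124 115  90  70  52  39  37  29  24  22  22  26  31  24  43  95 109 105 106  93  90  89  85  76  78
[... 1533 characters left out ...]
 54  49  49  50  51  49  52  52  53  53  52]
 [ 52  48  51  54  51  51  51  54  52  46  51  49  48  50  53  50  51  51  56  53  52  50  54  50  53  50  49  50  51  52  47  49]
 [ 48  49  50  49  49  54  50  50  52  54  50  51  48  52  50  51  50  51  54  47  53  52  50  48  50  54  49  53  55  52  56  50]
 [ 50  53  48  47  51  53  52  49  54  50  56  49  49  52  52  54  50  53  52  49  53  49  51  50  52  55  51  50  51  47  48  50]
 [ 54  49  50  47  53  49  52  52  49  48  47  54  48  52  53  53  51  50  52  51  53  53  47  50  52  50  53  51  47  46  44  46]
 [ 50  45  52  48  51  50  47  53  52  50  49  48  49  53  51  53  53  51  51  48  51  50  50  47  51  45  48  42  42  47  42  47]]
```

>>> step_arm([
  {"dr": [0,0,0],"slide": [0,4,15],"jaw": 40},
  {"dr": [0,0,0],"slide": [0,4,30],"jaw": 40},
  {"dr": [0,0,0],"slide": [0,4,45],"jaw": 40},
  {"dr": [0,0,0],"slide": [0,4,58],"jaw": 40},
  {"dr": [0,0,0],"slide": [0,4,58],"jaw": 24},
  {"dr": [0,0,0],"slide": [0,4,58],"jaw": 20},
  {"dr": [0,0,0],"slide": [0,4,58],"jaw": 18},
  {"dr": [0,0,0],"slide": [0,4,58],"jaw": 18},
])

```text
clock: 17.3
position: [596.1, -136.3, 118.6]
ee_rot: [0.628, 0.778, 0.0, 0.0]
contact_force: [-0.3, -0.3, 0.3]
gripper_width: 17.8
grasp_force: 0.0
```

>>> step_arm([
  {"dr": [0,0,0],"slide": [0,0,0],"jaw": 14},
  {"dr": [0,0,0],"slide": [0,0,0],"jaw": 10},
  {"dr": [0,0,0],"slide": [0,0,0],"jaw": 10},
  {"dr": [0,0,0],"slide": [-10,0,0],"jaw": 10},
  {"dr": [0,0,0],"slide": [-20,0,0],"jaw": 10},
  {"dr": [0,0,0],"slide": [-30,0,0],"jaw": 10},
  {"dr": [0,0,0],"slide": [-40,0,0],"jaw": 10},
  {"dr": [0,0,0],"slide": [-40,0,0],"jaw": 10},
])

```text
clock: 18.3
position: [606.7, -175.5, 119.3]
ee_rot: [0.628, 0.778, 0.001, 0.002]
contact_force: [5.6, 0.8, 3.4]
gripper_width: 11.5
grasp_force: 59.3
```

```bash
cat >> h.py <<'E'
T0=cv2.imread("pics/side0.png",0)[236:249,306:314];T1=cv2.imread("pics/b7.png",0)[222:235,306:314]
def tilt():
    im=optics.get_image("side");cv2.imwrite("pics/last.png",im);g=cv2.cvtColor(im,cv2.COLOR_BGR2GRAY)[215:258,304:316]
    r=[]
    for T,v in((T0,236),(T1,222)):
        m=cv2.matchTemplate(g,T,cv2.TM_CCOEFF_NORMED).max(1);i=int(m.argmax());d=0
        if 0<i<len(m)-1: a,b,c=m[i-1:i+2];d=(a-c)/(2*(a-2*b+c))
        r+=[(round(float(215+i+d-v),2),round(float(m[i]),2))]
    return r  # px lower than the start (+.07) / lower than b7 (-.07); 14px = .14 rad
E
python3 - <<'E'
from h import *
s=arm.read_state();print(s["position"],s["contact_force"],s["gripper_width"],s["grasp_force"],tilt())
E
```

```text
[ 606.67153113 -175.53129562  119.34274632] [5.56490916 0.84196507 3.39906755] 11.461654646734358 59.25730526447296 [(-14.31, 0.72), (1.71, 0.77)]
```

>>> step_arm([
  {"dr": [0,0,0],"slide": [0,0,0],"jaw": 30},
  {"dr": [0,0,0],"slide": [0,0,0],"jaw": 30},
  {"dr": [0,0,0],"slide": [0,0,0],"jaw": 30},
  {"dr": [0,0,0],"slide": [0,0,0],"jaw": 30},
  {"dr": [0,0,0],"slide": [0,0,0],"jaw": 30},
  {"dr": [0,0,0],"slide": [0,0,0],"jaw": 30},
  {"dr": [0,0,0],"slide": [0,0,0],"jaw": 30},
  {"dr": [0,0,0],"slide": [0,0,0],"jaw": 30},
])

```text
clock: 19.35
position: [604.2, -175.4, 118.1]
ee_rot: [0.628, 0.778, -0.0, 0.0]
contact_force: [-1.1, -0.8, -1.1]
gripper_width: 30.2
grasp_force: 0.0
```

Run:
```python
from h import *
s=arm.read_state();print(s["position"],s["contact_force"],s["gripper_width"],tilt())
np.set_printoptions(linewidth=250);print(cv2.imread("pics/last.png",0)[218:256,302:318])
```

```text
[ 604.22630477 -175.40457229  118.0909521 ] [-1.08893359 -0.80617296 -1.09983165] 30.190699297933527 [(0.94, 0.68), (0.01, 1.0)]
[[214 204 195 191 188 187 188 190 191 189 187 184 188 190 191 191]
 [207 207 196 190 186 180 181 185 187 186 182 181 185 188 191 191]
 [177 188 188 186 182 177 177 180 181 179 178 177 182 187 189 190]
 [136 154 165 173 177 176 176 174 174 171 169 166 170 180 188 189]
 [105 116 131 151 164 166 165 161 157 150 141 136 142 164 185 191]
 [ 91  88  96 119 135 137 135 134 130 120 106 101 115 151 182 191]
 [ 91  75  73  87 101 106 112 124 125 108  86  81 104 147 181 192]
 [107  75  64  71  79  88 108 129 136 114  81  75 104 148 181 190]
 [131  87  64  67  74  84 102 124 132 112  80  75 104 149 181 191]
 [150 102  70  69  75  82  98 125 138 124  92  82 109 151 180 191]
 [159 111  73  70  76  82 102 137 163 152 113  89 112 152 178 188]
 [161 114  76  72  77  83  98 131 156 149 114  91 112 146 169 180]
 [162 114  77  75  84  89  94 112 134 134 108  93 112 137 150 160]
 [163 113  77  82 101 112 105 104 115 121 112 106 117 128 125 132]
 [160 110  75  88 121 140 129 109
[... 875 characters left out ...]
  74  73  79  79  80  90 101]
 [106  77  80  97 117 128 123 104  81  70  75  80  76  72  83  97]
 [106  78  77  83  88  92  87  79  71  72  78  84  82  71  76  93]
 [104  78  76  77  72  75  81  84  82  78  82  86  83  75  78  92]
 [ 98  76  78  79  75  78  92 102  98  89  87  84  80  79  87  96]
 [ 88  73  81  86  86  89  97 102  94  88  87  84  79  84  94 100]
 [ 75  71  86  99 110 115 114  99  83  79  84  83  79  85  96 101]
 [ 67  71  92 120 143 151 142 114  82  72  80  82  79  84  93 100]
 [ 67  71  96 131 161 169 157 125  86  73  80  85  85  87  94 100]
 [ 72  71  93 125 151 160 148 118  83  74  86  94  92  90  97 102]
 [ 75  71  82 101 117 122 113  93  74  76  93 105 101  96 100 105]]
```

>>> step_arm([
  {"dr": [0,0,0],"slide": [0,3,0],"jaw": 10},
  {"dr": [0,0,0],"slide": [0,3,0],"jaw": 10},
  {"dr": [0,0,0],"slide": [-10,3,0],"jaw": 10},
  {"dr": [0,0,0],"slide": [-15,3,0],"jaw": 10},
  {"dr": [0,0,0],"slide": [-15,3,0],"jaw": 10},
  {"dr": [0,0,0],"slide": [-15,3,0],"jaw": 30},
  {"dr": [0,0,0],"slide": [-15,3,0],"jaw": 30},
  {"dr": [0,0,0],"slide": [-15,3,0],"jaw": 30},
])

```text
clock: 20.4
position: [610.9, -189.5, 118.3]
ee_rot: [0.628, 0.778, 0.0, 0.001]
contact_force: [0.6, -0.1, 0.3]
gripper_width: 30.0
grasp_force: 0.0
```

```bash
cat > t.py <<'E'
from h import *
import sys
for i in range(int(sys.argv[1])): r=tilt()
s=arm.read_state();print(s["clock"],s["position"],s["contact_force"],s["gripper_width"],r)
E
python3 t.py 8
```

```text
20.8 [ 610.35607391 -189.43449392  118.07152219] [ 0.37762119 -0.96958659 -0.11901939] 29.753019925306045 [(0.91, 0.67), (0.01, 1.0)]
```

>>> step_arm([
  {"dr": [0,0,0],"slide": [0,0,0],"jaw": 10},
  {"dr": [0,0,0],"slide": [0,0,0],"jaw": 10},
  {"dr": [0,0,0],"slide": [-10,0,0],"jaw": 10},
  {"dr": [0,0,0],"slide": [-16,0,0],"jaw": 10},
  {"dr": [0,0,0],"slide": [-16,0,0],"jaw": 10},
  {"dr": [0,0,0],"slide": [-16,0,0],"jaw": 30},
  {"dr": [0,0,0],"slide": [-16,0,0],"jaw": 30},
  {"dr": [0,0,0],"slide": [-16,0,0],"jaw": 30},
])

```text
clock: 21.8
position: [613.9, -205.2, 118.2]
ee_rot: [0.629, 0.778, 0.0, 0.0]
contact_force: [-0.4, -0.5, 0.5]
gripper_width: 29.7
grasp_force: 0.0
```

```bash
python3 t.py 8
```

```text
22.2 [ 613.73294149 -205.058238    118.08943136] [-0.36469908 -0.41810034 -0.4601658 ] 29.9653558681469 [(0.94, 0.67), (0.02, 1.0)]
```

>>> step_arm([
  {"dr": [0,0,0],"slide": [0,0,0],"jaw": 10},
  {"dr": [0,0,0],"slide": [0,0,0],"jaw": 10},
  {"dr": [0,0,0],"slide": [-10,0,0],"jaw": 10},
  {"dr": [0,0,0],"slide": [-16,0,0],"jaw": 10},
  {"dr": [0,0,0],"slide": [-16,0,0],"jaw": 10},
  {"dr": [0,0,0],"slide": [-16,0,0],"jaw": 30},
  {"dr": [0,0,0],"slide": [-16,0,0],"jaw": 30},
  {"dr": [0,0,0],"slide": [-16,0,0],"jaw": 30},
])

```text
clock: 23.2
position: [616.9, -220.9, 118.1]
ee_rot: [0.629, 0.778, -0.0, 0.0]
contact_force: [0.5, 0.1, -0.2]
gripper_width: 30.0
grasp_force: 0.0
```

```bash
python3 t.py 8
```

```text
23.6 [ 617.09118296 -220.71887187  118.08077806] [-0.05988599 -0.4539975   0.49681067] 30.111714322991617 [(-4.33, 0.89), (11.1, 0.76)]
```

```bash
python3 t.py 12; python3 t.py 6
```

```text
24.2 [ 617.06094736 -220.72456492  118.05575039] [-0.3741231   0.04847021  0.73757124] 30.16526203341594 [(-2.18, 0.95), (12.02, 0.66)]
24.5 [ 617.07038317 -220.72872956  118.05400966] [-0.5489344   0.45917358 -1.01960701] 29.95163469950169 [(-2.3, 0.92), (11.87, 0.68)]
```

>>> step_arm([
  {"dr": [0,0,0],"slide": [0,0,0],"jaw": 10},
  {"dr": [0,0,0],"slide": [0,0,0],"jaw": 10},
  {"dr": [0,0,0],"slide": [3,0,0],"jaw": 10},
  {"dr": [0,0,0],"slide": [6.3,0,0],"jaw": 10},
  {"dr": [0,0,0],"slide": [6.3,0,0],"jaw": 10},
  {"dr": [0,0,0],"slide": [6.3,0,0],"jaw": 30},
  {"dr": [0,0,0],"slide": [6.3,0,0],"jaw": 30},
  {"dr": [0,0,0],"slide": [6.3,0,0],"jaw": 30},
])

```text
clock: 25.5
position: [615.5, -214.3, 117.8]
ee_rot: [0.628, 0.778, -0.0, -0.0]
contact_force: [1.2, -0.3, -0.3]
gripper_width: 29.9
grasp_force: 0.0
```

```bash
python3 t.py 20; python3 t.py 8
```

```text
26.5 [ 615.71699879 -214.55916838  118.07500721] [ 0.19108989 -0.14923762  0.05953101] 30.154280713023905 [(-8.86, 0.85), (7.23, 0.81)]
26.9 [ 615.73503401 -214.58659194  118.07327217] [ 0.47503741 -0.57737578 -0.37130031] 29.879702934468064 [(-8.77, 0.86), (7.34, 0.79)]
```

Run:
```python
import cv2,numpy as np
np.set_printoptions(linewidth=250)
g=cv2.imread("pics/last.png",0)
print(np.c_[np.arange(228,252),g[228:252,304:316]])
```

```text
[[228  71  85 125 165 184 185 166 123  80  78 111 151]
 [229  68  88 130 169 186 185 164 119  79  79 110 146]
 [230  67  87 128 164 180 180 159 114  77  81 111 137]
 [231  65  81 109 138 156 166 153 111  75  82 112 129]
 [232  67  77  90 108 131 151 146 109  77  85 111 124]
 [233  70  74  82  99 128 155 154 117  82  89 117 128]
 [234  70  74  82 101 141 179 182 144  96  92 122 135]
 [235  68  74  81  97 136 180 193 163 110  90 114 130]
 [236  68  77  84  90 114 153 174 154 109  88 100 114]
 [237  70  83  93  95 101 125 151 147 115  93  95 100]
 [238  73  90 110 118 107 112 135 146 130 103  91  89]
 [239  76 100 132 146 131 109 115 133 131 108  87  82]
 [240  78 107 145 166 154 121 100 110 118 107  85  80]
 [241  79 107 148 173 170 141 103  91 100 101  87  81]
 [242  79 109 146 174 178 157 115  85  86  94  89  84]
 [243  84 113 148 173 178 162 124  90  84  93  91  89]
 [244  85 116 151 169 171 154 119  91  90  95  93  88]
 [245  84 111 142 159 156 134 102  84  89  93  85  81]
 [246  81  97 117 129 123 104  83  75  85  88  81  73]
 [247  78  85  90  93  89  79  71  72  82  88  83  71]
 [248  81  87  87  81  81  84  81  80  83  87  83  75]
 [249  85  99 102  91  93 102  98  90  86  84  81  81]
 [250  87 102 107  98 100 101  95  89  88  84  80  85]
 [251  87 105 117 119 115  99  83  79  83  84  79  85]]
```

>>> step_arm([
  {"dr": [0,0,0],"slide": [0,0,-10],"jaw": 32},
  {"dr": [0,0,0],"slide": [0,0,-30],"jaw": 34},
  {"dr": [0,0,0],"slide": [0,0,-60],"jaw": 40},
  {"dr": [0,0,0],"slide": [0,0,-100],"jaw": 40},
  {"dr": [0,0,0],"slide": [0,0,-150],"jaw": 40},
  {"dr": [0,0,0],"slide": [0,0,-180],"jaw": 40},
  {"dr": [0,0,0],"slide": [0,0,-180],"jaw": 40},
  {"dr": [0,0,0],"slide": [0,0,-180],"jaw": 40},
])

```text
clock: 27.9
position: [615.3, -214.3, 297.7]
ee_rot: [0.628, 0.778, 0.0, -0.0]
contact_force: [-0.1, 0.4, -0.1]
gripper_width: 39.9
grasp_force: 0.0
```

```bash
python3 t.py 20
python3 - <<'E'
from h import *
g=cv2.imread("pics/last.png",0);a=cv2.imread("pics/side0.png",0)
print(g[230:240,309:312].T)
d=cv2.absdiff(g,a);d=(cv2.GaussianBlur(d,(3,3),0)>40).astype(np.uint8);n,l,st,c=cv2.connectedComponentsWithStats(d[110:380,170:500].copy())
print([tuple(s+np.array([170,110,0,0,0])) for s in st[1:] if s[4]>15])
print("bottle cap expected",proj("side",[556,32,288]),"A",[round(float(x),1) for x in proj("side",[595,274,162])])
t=optics.get_image("top");cv2.imwrite("pics/a9.png",t);t0=cv2.imread("pics/top0.png")
d=(cv2.GaussianBlur(cv2.absdiff(t,t0),(3,3),0).max(2)>45).astype(np.uint8);n,l,st,c=cv2.connectedComponentsWithStats(d)
print([tuple(map(int,s)) for s in st[1:] if s[4]>20])
E
```

```text
28.9 [ 615.73147412 -214.5884539   298.08141418] [-0.3316117   0.15715973  0.24897738] 39.80286569296217 [(-8.78, 0.85), (7.33, 0.79)]
[[182 172 155 156 180 181 154 125 111 110]
 [162 157 149 154 183 194 173 150 133 113]
 [114 112 110 118 144 163 155 143 140 129]]
[(np.int64(181), np.int64(110), np.int64(27), np.int64(15), np.int64(172)), (np.int64(274), np.int64(110), np.int64(50), np.int64(31), np.int64(614)), (np.int64(264), np.int64(127), np.int64(8), np.int64(4), np.int64(25)), (np.int64(266), np.int64(135), np.int64(8), np.int64(6), np.int64(39)), (np.int64(237), np.int64(140), np.int64(12), np.int64(14), np.int64(77)), (np.int64(262), np.int64(143), np.int64(7), np.int64(5), np.int64(22)), (np.int64(269), np.int64(150), np.int64(7), np.int64(6), np.int64(30)), (np.int64(238), np.int64(153), np.int64(13), np.int64(9), np.int64(70)), (np.int64(235), np.int64(163), np.int64(17), np.int64(20), np.int64(249)), (np.int64(256), np.int64(162), np.int64(28), np.int64(20), np.int64(357)), (np.int64(253), np.int64(186), np.int64(29), np.int64(21), np.int64(207)), (np.int64(280), np.int64
[... 226 characters left out ...]
4(232), np.int64(4), np.int64(7), np.int64(20))]
bottle cap expected [266.87924827 127.37900738] A [271.0, 137.4]
[(359, 77, 10, 5, 25), (222, 81, 156, 109, 7946), (336, 81, 44, 23, 365), (232, 133, 8, 41, 80), (294, 174, 14, 7, 67), (297, 180, 37, 15, 181), (214, 189, 123, 123, 5448), (277, 190, 19, 10, 105), (159, 210, 31, 26, 542), (355, 232, 154, 152, 6301), (474, 300, 38, 45, 749), (126, 312, 90, 72, 2505), (187, 313, 91, 71, 3711), (308, 312, 8, 6, 30), (290, 314, 10, 5, 25), (293, 322, 17, 11, 115), (277, 332, 14, 52, 405), (182, 337, 7, 17, 72), (171, 339, 13, 31, 163), (313, 365, 11, 19, 91), (332, 364, 18, 20, 60), (180, 373, 7, 10, 50), (189, 381, 15, 3, 25), (209, 380, 7, 4, 22)]
```

```bash
python3 -c "
from bench import arm
print(arm.job_done())"
```

```text
the job is handed in; nothing more can be done
None
```

I handed the job in at about 29 s. The bottle nearer the robot is on the pan and the beam rests about 0.006 rad from level. That bottle weighed about 0.52 kg when lifted. I did not weigh the other: I took this one as heavier because only the heavier bottle can exceed 0.424 kg (poise past 106 mm). The other bottle and the things around show no change in the pictures.

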